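# Hold a bracket home in the brazing jig

### The arm

A 6-joint arm with a two-finger parallel gripper is mounted at the origin on the work surface. World frame = base frame: x ahead of the robot, y to its left, z up, the work surface at z = 0. Lengths are in m, angles in rad, forces in N, time in s.
With the tool pointing down it reaches from about 0.275 to 0.85 m from the base axis. Payload 19 kg.
Tool frame: the origin (TCP) lies at the very end of the fingers, on their centre line; the grasp point (between the pads) lies bot.grip_point_offset behind it (bot.grip_point_offset is the distance from the TCP to the grasp point, in m); z points along the fingers, y is the line along which they close (so a half turn about z gives the same grasp; the last joint's range is limited). The gripper opens to 85 mm and grips with 20 to 120 N. Pads are 22 mm wide; open, the fingers measure 114 mm over their backs; the gripper's body (76 mm by 85 mm) begins 54 mm behind the grasp point. The pads swing forward as they close: fully open they stand 13 mm farther back than shut.
Start: joints at [-1.382, 0.15, 1.437, -0, 1.554, -0.134], TCP at [0.182, -0.545, 0.231] pointing down, gripper open.
Joint ranges: [-2.8, 2.8], [-0.68, 2.1], [0.12, 2.68], [-1.39, 4.53], [0.16, 2.79], [-2.81, 2.81]. Speed limits (rad/s): [1.89, 1.89, 2.22, 3.01, 3.01, 3.01].

### API

Orientations are given as a 3x3 rotation matrix whose columns are the frame's x, y, z axes.
In Python, from cell import bot gives the robot as it stands. The module is installed in compiled form; this text tells all that it offers.
- The arm moves only by the tool drive_tool, never from a script. Its argument "series" is one flat list of numbers, 7 for each row, row after row: the shift along the tool's x, y, z in cm, then the turn, a rotation vector about the tool's x, y, z in rad, then the opening in per cent of the stroke, from 0 (shut) to 100 (fully open). In form: [x, y, z, wx, wy, wz, grip, x, y, z, wx, wy, wz, grip, ...]. A call has 1 to 5 rows; each row shifts and turns the commanded pose from where the row before left it, along the tool's axes as they then stand; what a row does not reach is not made up. A row lasts 1/12 s, in which the tool goes at most 41.7 mm and 7.16 degrees, less where a joint would pass 70% of its speed; a pose out of reach is approached as far as the arm can. A call with a gripper value outside its range is refused whole. The fingers move at their own pace and stop on an object; "grip_force" is the grip in N (left out, the last holds). Time passes only in rows, so rows that do not move let the fingers close. It gives the time, the measured TCP pose, the force, the opening and the grip force at its end, in the units of the state.
- bot.get_obs(): the state, without advancing time (a new reading comes with each control period).
- bot.get_image(name): name is "scene" or "side" or "wrist"; returns a dict with "img" (400x640x3 uint8, red, green, blue), "intrinsics" (3x3 intrinsics, pixels), "extrinsics" (4x4, takes a point from camera to world coordinates). Camera axes: x right, y down, z forward; pixel columns grow to the right and rows downward; lengths in m; the calibration is good to about 2 mm. The wrist camera is an equidistant fisheye: a pixel r from the principal point sees the ray r / f radians off the axis. A picture is of the moment at which its call begins. There is no depth.
- bot.finish_job(): hands the job in; it is judged then, once.
The state is a dict: "clock": time; "qpos": joint angles; "dq": joint speeds; "effort": joint torques, N m; "position": TCP position; "ee_rot": TCP orientation; "ft_force": force on the tool from outside, world axes, zero at the start; "moment": the same for the moment, N m; "grip_width": opening from 0.0 (shut) to 1.0 (fully open); "grip_force": force on a finger pad.
Only numpy, scipy, OpenCV 4.12 (cv2) and the standard library are available. Lean on these libraries where they do the work, as an engineer would, in place of code of your own. Each camera call takes 0.05 s, during which the arm holds its last target. There are 200 camera calls.

### The job

Stand the steel bracket with the flat upright web down in the channel of the brazing jig, flat on the channel floor and not yet pushing in the sprung plunger. Then push it along the channel against the plunger until its end is firmly home against the stop block, without ramming it, and finish while still holding it pressed there: if you let go, the spring pushes it back. Leave the other things on the bench where they are.

Things in the scene. Friction and masses are not known exactly. Their poses are not given: they have to be found in the camera images.
- bracket: Bare steel work piece, about 0.4 kg, standing on the bench: flat shoe 80 x 34 x 20 mm (x, y, z) and, across the middle of its top, an upright flat web 12 mm thick (x), 34 mm wide (y), 36 mm high; 56 mm tall in all, a brass bush flush in the web. Origin: centre of its underside, z up. Same either way round. Grip the web from above, across its 12 or 34 mm.
- jig: Fixed dark steel plate 240 x 100 x 12 mm (x, y, z), origin: centre of its underside, z up. A channel runs along its x: floor is the plate's top (z = 12 mm), between two bright rails from x = -80 to +70 mm, 39 mm apart inside, upright to z = 24 mm, then flared out at 45 degrees to z = 31 mm. Open at -x; stop block and plunger at the +x end: home is towards +x. Place and turn vary.
- stop: Stop block across the +x end of the channel, fixed to the jig, 36 x 70 x 26 mm (x, y, z), standing on the jig plate (top at 38 mm above the bench). Origin: centre of the lower edge of its flat face towards the channel, at x = +70 mm in the jig's frame; axes as the jig's.
- stop_face (a point): Centre of the stop block's face (the hard stop), 24 mm above the bench, x = +70 mm in the jig's frame. The bracket is home when the end of its shoe touches this face, its origin then 40 mm short of it.
- plunger_nose (a point): Centre of the front face of the sprung plunger, a brass pin of 14 mm diameter that sticks out of the stop face by 16 mm along the channel, 24 mm above the bench. Moves with the plunger.
- plunger (a joint): How far the plunger is pushed in, in m: 0 at rest, sticking out 16 mm; 0.016 when its nose is flush with the stop face. Its spring pushes back with about 3 N at 0, rising evenly to about 10 N at 0.016.
- post_fitting: Another steel piece, leave alone: shoe 55 x 34 x 20 mm with an upright round post 20 mm in diameter, 62 mm tall in all. Origin: centre of its underside.
- angle_piece: Another steel piece, leave alone: thin plate 60 x 50 x 6 mm with an upright plate at its +x edge, 46 mm tall. Origin: centre of its underside.
- flux_tin: Round tin, 60 mm in diameter, 45 mm tall, leave alone. Origin: centre of its underside.
- pipe_collar: Copper ring 48 mm in diameter, 30 mm tall, leave alone. Origin: centre of its underside.
- firebrick: Fire brick 200 x 100 x 50 mm, leave alone. Origin: centre of its underside.
- round_bar: Brass round bar 28 mm in diameter, 160 mm long, lying, leave alone. Origin: under its middle.
- brush: Hand brush 180 mm long, lying along its x, leave alone. Origin: underside, near its middle.
There are look-alikes about, which are no part of the job. What is shaped like the bracket but brown or red is not meant.

How it is judged:
By the outcome, as a careful person would: the job done as asked, in the order asked, and still so for the second after the job is handed in, while the arm keeps its last pose, push and grip.
It also fails if it takes over 48 s, if anything falls off the work surface, if the arm or the gripper's body presses on something with over 40 N, if the wrist force passes 120 N, or if a joint passes its speed limit or range.

## Working session

There is one attempt and no reset: what is moved stays moved. The work goes in short steps, Python scripts to look and compute and a tool call to move; the robot and the scene stay as the last step left them, time stands still between calls to the robot, and variables do not carry over. Pictures are saved under pics/ and viewed, at most 10 in all, crops included, and the job is handed in when it is done.

Besides the shell and the picture viewer there is one more tool, called after "Request:" as a command line: name --argument value ..., lists and objects as JSON in quotes. drive_tool: Moves the arm, as the interface text tells. Its arguments: {"type":"object","properties":{"series":{"type":"array"},"grip_force":{"type":"number"}},"required":["series"]}

```bash
mkdir -p pics
python3 - <<'E'
from cell import bot
import cv2,numpy as np
o=bot.get_obs();print({k:np.round(v,3).tolist() for k,v in o.items()},bot.grip_point_offset)
for n in("scene","side","wrist"):
    d=bot.get_image(n);cv2.imwrite(f"pics/{n}0.png",d["img"][:,:,::-1]);np.savez(f"{n}0.npz",**d)
    print(n,np.round(d["intrinsics"],1).tolist(),np.round(d["extrinsics"],3).tolist())
E
```

```text
{'clock': 0.0, 'qpos': [-1.382, 0.151, 1.438, 0.0, 1.554, -0.134], 'dq': [0.002, -0.0, 0.001, -0.0, -0.0, 0.001], 'effort': [0.002, -71.305, -57.086, -0.0, 0.008, 0.0], 'position': [0.182, -0.545, 0.231], 'ee_rot': [[0.948, 0.317, -0.0], [0.317, -0.948, 0.001], [0.0, -0.001, -1.0]], 'ft_force': [0.694, -0.398, -1.01], 'moment': [-0.056, -0.013, -0.014], 'grip_force': 0.0, 'grip_width': 1.002} 0.0187
scene [[441.5, 0.0, 310.6], [0.0, 441.5, 192.2], [0.0, 0.0, 1.0]] [[0.522, 0.701, -0.486, 1.155], [0.853, -0.422, 0.307, -0.398], [0.011, -0.575, -0.818, 1.061], [0.0, 0.0, 0.0, 1.0]]
side [[396.5, 0.0, 319.5], [0.0, 396.5, 201.3], [0.0, 0.0, 1.0]] [[-0.801, -0.44, 0.406, 0.174], [-0.599, 0.601, -0.53, 0.549], [-0.011, -0.667, -0.745, 0.803], [0.0, 0.0, 0.0, 1.0]]
wrist [[309.7, 0.0, 323.5], [0.0, 309.7, 202.2], [0.0, 0.0, 1.0]] [[0.318, -0.913, -0.257, 0.248], [-0.948, -0.306, -0.086, -0.523], [-0.0, 0.271, -0.962, 0.372], [0.0, 0.0, 0.0, 1.0]]
```

View pics/scene0.png

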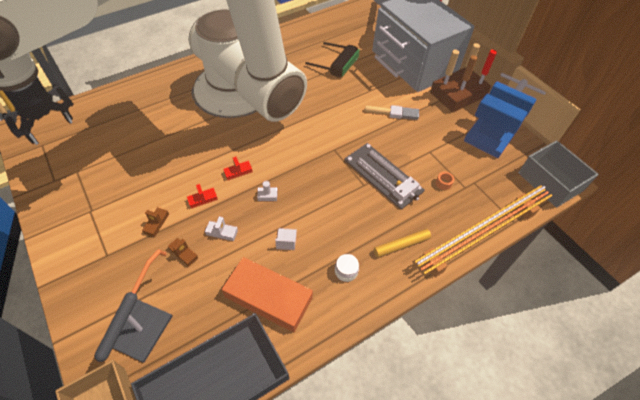

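View pics/side0.png

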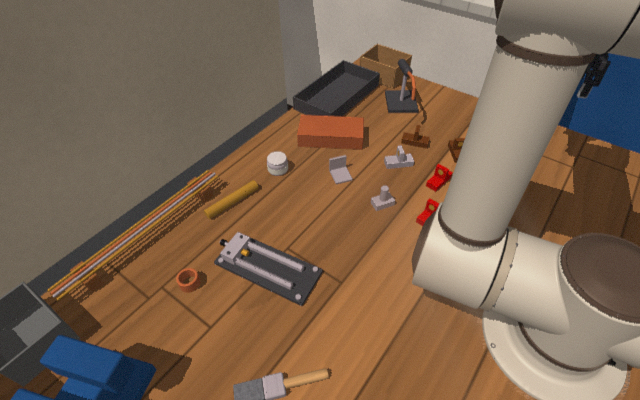

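Scene view: the bracket-shaped candidates are grey (221,230), red (202,196) and (238,167), and brown (155,219) and (182,251). The post fitting is at (267,191) and the angle piece at (286,239). Only the grey one at (221,230), seen at (400,160) in the side view, is bare steel with a flat web. The jig is at (385,177) in scene and (268,267) in side, with its stop towards scene (405,190). I'll confirm with an enlarged crop.

Run:
```python
import cv2,numpy as np
a=cv2.imread("pics/scene0.png");b=cv2.imread("pics/side0.png")
def c(im,x,y,w,h):return cv2.resize(im[y:y+h,x:x+w],(400,300),interpolation=cv2.INTER_CUBIC)
t=np.vstack([np.hstack([c(a,196,207,56,42),c(b,376,140,56,42)]),np.hstack([c(a,335,138,100,75),c(b,205,225,128,96)])])
cv2.imwrite("pics/crop1.png",t)
```

```text
(no output)
```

View pics/crop1.png

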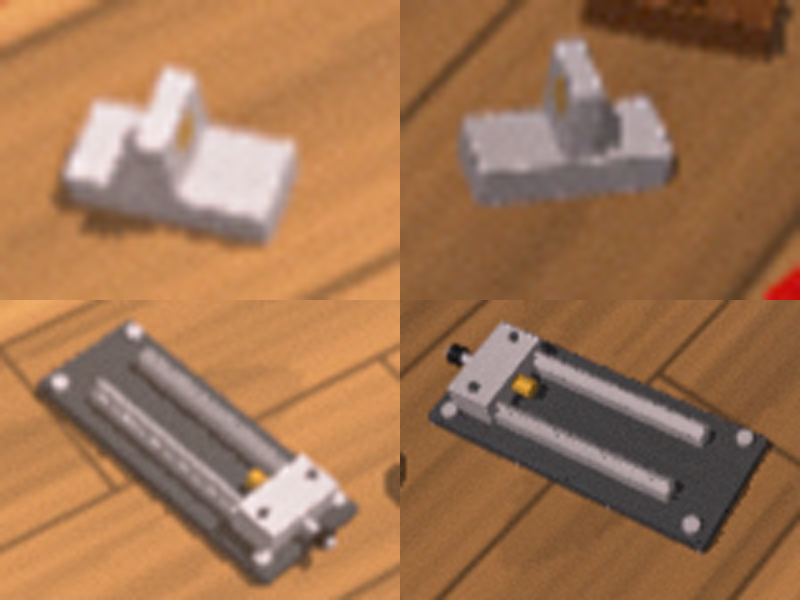

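The crop confirms it: (221,230) is the bare steel bracket with a flat web and a brass bush. In the jig crops the stop and brass plunger are at scene (405,190) and side (237,250). The open end is at scene (350,150). Next I'll triangulate.

```bash
cat > h.py <<'E'
import numpy as np,cv2
def ray(d,p):
    K=d["intrinsics"];E=d["extrinsics"];v=np.array([(p[0]-K[0,2])/K[0,0],(p[1]-K[1,2])/K[1,1]])
    r=np.hypot(*v)
    v=np.array([*v,1]) if not d.get("fish") else np.array([*(v*np.sin(r)/max(r,1e-9)),np.cos(r)])
    v=E[:3,:3]@v;return E[:3,3],v/np.linalg.norm(v)
def plane(d,p,z):
    o,v=ray(d,p);return o+v*(z-o[2])/v[2]
def tri(d1,p1,d2,p2):
    A=0;b=0;R=[ray(d1,p1),ray(d2,p2)]
    for o,v in R:
        M=np.eye(3)-np.outer(v,v);A=A+M;b=b+M@o
    x=np.linalg.solve(A,b);return x,max(np.linalg.norm(np.cross(x-o,v)) for o,v in R)
def load(n,fish=False):
    d=dict(np.load(n));d["fish"]=fish;return d
E
python3 - <<'E'
from h import *
np.set_printoptions(precision=4,suppress=True)
s=load("scene0.npz");t=load("side0.npz")
A=lambda x,y:(196+x/7.143-.4,207+y/7.143-.4)
B=lambda x,y:(376+(x-400)/7.143-.4,140+y/7.143-.4)
C=lambda x,y:(335+x/4-.4,138+(y-300)/4-.4)
D=lambda x,y:(205+(x-400)/3.125-.4,225+(y-300)/3.125-.4)
print("webtop",tri(s,A(167,112),t,B(578,70)))
print("shoe ends scene z20",[plane(s,A(*p),.02)[:2] for p in((98,103),(72,180),(297,145),(270,215))])
print("shoe side z20",[plane(t,B(*p),.02)[:2] for p in((462,118),(475,170),(653,98),(672,152))])
print("jig-x",tri(s,C(40,387),t,D(706,550)),tri(s,C(133,322),t,D(768,440)))
print("jig+x",tri(s,C(265,583),t,D(430,415)))
print("scene z12",[plane(s,C(*p),.012)[:2] for p in((40,387),(133,322),(265,580),(357,508))])
print("side z12",[plane(t,D(*p),.012)[:2] for p in((706,547),(768,440),(430,415))])
print("plungertop",tri(s,C(256,478),t,D(523,385)))
E
```

```text
webtop (array([ 0.5146, -0.2796,  0.0542]), np.float64(0.0006420932123133861))
shoe ends scene z20 [array([ 0.4762, -0.2962]), array([ 0.5025, -0.3185]), array([ 0.5325, -0.239 ]), array([ 0.5547, -0.2611])]
shoe side z20 [array([ 0.5537, -0.2636]), array([ 0.5334, -0.2394]), array([ 0.4962, -0.3208]), array([ 0.4742, -0.2959])]
jig-x (array([ 0.4589,  0.2036, -0.0529]), np.float64(0.028335706536363258)) (array([0.4744, 0.199 , 0.0629]), np.float64(0.029567962189137074))
jig+x (array([ 0.7058,  0.245 , -0.0451]), np.float64(0.03195656198959841))
scene z12 [array([0.4809, 0.1493]), array([0.4638, 0.2493]), array([0.7099, 0.1876]), array([0.695 , 0.2845])]
side z12 [array([0.4559, 0.2478]), array([0.4727, 0.1525]), array([0.6918, 0.2866])]
plungertop (array([0.6437, 0.23  , 0.0272]), np.float64(0.0016157664475107182))
```

Request:
drive_tool --series '[2.67, -0.98, 0, 0, 0, 0, 45, 2.67, -0.98, 0, 0, 0, 0, 45, 2.67, -0.98, 0, 0, 0, 0, 45, 2.67, -0.98, 0, 0, 0, 0, 45, 2.67, -0.98, 0, 0, 0, 0, 45]' --grip_force 60

```text
clock: 0.57
position: [0.2942, -0.4554, 0.2311]
ee_rot: [[0.948, 0.317, -0.0], [0.317, -0.948, 0.0], [0.0, -0.0, -1.0]]
ft_force: [1.0, 0.1, -0.5]
grip_width: 0.449
grip_force: 0.0
```

Request:
drive_tool --series '[2.67, -0.98, 0, 0, 0, 0, 45, 2.67, -0.98, 0, 0, 0, 0, 45, 2.67, -0.98, 0, 0, 0, 0, 45, 2.67, -0.98, 0, 0, 0, 0, 45, 2.67, -0.98, 0, 0, 0, 0, 45]'

```text
clock: 0.98
position: [0.4054, -0.3665, 0.2312]
ee_rot: [[0.948, 0.317, -0.0], [0.317, -0.948, 0.0], [-0.0, -0.0, -1.0]]
ft_force: [-0.2, 0.5, 0.2]
grip_width: 0.446
grip_force: 0.0
```

Request:
drive_tool --series '[2.67, -0.98, 0, 0, 0, 0, 45, 2.67, -0.98, 0, 0, 0, 0, 45, 2.67, -0.98, 0, 0, 0, 0, 45, 2.67, -0.98, 0, 0, 0, 0, 45, 2.67, -0.98, 0, 0, 0, 0, 45]'

```text
clock: 1.4
position: [0.5165, -0.2777, 0.2311]
ee_rot: [[0.948, 0.317, -0.0], [0.317, -0.948, 0.0], [-0.0, -0.0, -1.0]]
ft_force: [1.1, 0.5, 0.8]
grip_width: 0.449
grip_force: 0.0
```

Request:
drive_tool --series '[0, 0, 0.4, 0, 0, -0.113, 45, 0, 0, 0.4, 0, 0, -0.113, 45, 0, 0, 0.4, 0, 0, -0.113, 45, 0, 0, 0.4, 0, 0, -0.113, 45, 0, 0, 0.4, 0, 0, -0.113, 45]'

```text
clock: 1.82
position: [0.5156, -0.2786, 0.2108]
ee_rot: [[0.627, 0.779, -0.0], [0.779, -0.627, 0.0], [0.0, -0.001, -1.0]]
ft_force: [1.1, 0.4, -0.1]
grip_width: 0.448
grip_force: 0.0
```

Request:
drive_tool --series '[0, 0, 0.4, 0, 0, -0.113, 45, 0, 0, 0.4, 0, 0, -0.113, 45, 0, 0, 0.4, 0, 0, -0.113, 45, 0, 0, 0.4, 0, 0, -0.113, 45, 0, 0, 0.4, 0, 0, -0.113, 45]'

```text
clock: 2.23
position: [0.5155, -0.2787, 0.1908]
ee_rot: [[0.112, 0.994, -0.0], [0.994, -0.112, 0.0], [0.0, -0.0, -1.0]]
ft_force: [-0.7, 0.4, 0.2]
grip_width: 0.452
grip_force: 0.0
```

Request:
drive_tool --series '[0, 0, 0.4, 0, 0, -0.113, 45, 0, 0, 0.4, 0, 0, -0.113, 45, 0, 0, 0.4, 0, 0, -0.113, 45, 0, 0, 0.4, 0, 0, -0.113, 45, 0, 0, 0.4, 0, 0, -0.113, 45]'

```text
clock: 2.65
position: [0.5155, -0.2787, 0.1708]
ee_rot: [[-0.437, 0.899, -0.0], [0.899, 0.437, 0.0], [0.001, -0.0, -1.0]]
ft_force: [-0.9, -0.3, -0.7]
grip_width: 0.453
grip_force: 0.0
```

Request:
drive_tool --series '[0, 0, 0.4, 0, 0, -0.113, 45, 0, 0, 0.4, 0, 0, -0.113, 45, 0, 0, 0.4, 0, 0, -0.113, 45, 0, 0, 0, 0, 0, 0, 45, 0, 0, 0, 0, 0, 0, 45]'

```text
clock: 3.07
position: [0.5155, -0.2787, 0.1591]
ee_rot: [[-0.705, 0.709, -0.0], [0.709, 0.705, 0.0], [0.001, -0.0, -1.0]]
ft_force: [-0.9, 0.1, -0.6]
grip_width: 0.449
grip_force: 0.0
```

Run:
```python
from cell import bot
import cv2,numpy as np
o=bot.get_obs();print(o["clock"],o["position"].__repr__(),np.round(o["ee_rot"],3).tolist(),o["grip_width"],np.round(o["qpos"],2))
d=bot.get_image("wrist");np.savez("w1.npz",**d);cv2.imwrite("pics/w1.png",d["img"][:,:,::-1])
```

```text
3.0667 array([ 0.51546365, -0.2787417 ,  0.15908969]) [[-0.705, 0.709, -0.0], [0.709, 0.705, 0.0], [0.001, -0.0, -1.0]] 0.449051966707116 [-0.63  0.21  1.52  0.    1.42 -1.41]
```

View pics/w1.png

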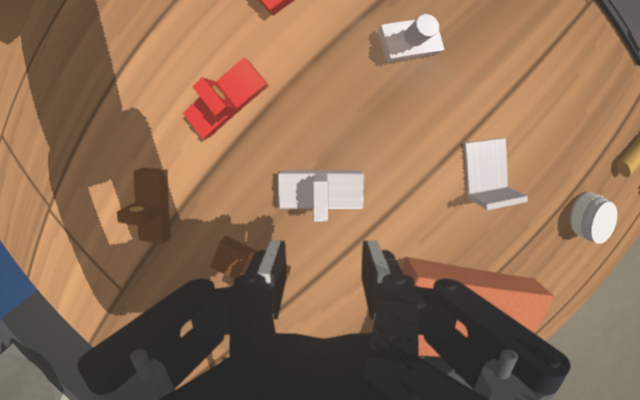

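Wrist view: the bracket is centred at about (321,190) and lies almost square to the fingers. Its shoe corners are near (279,172), (363,172) and (363,209), and the web top spans (314..328, 180..220).

Run:
```python
from h import *
np.set_printoptions(precision=4,suppress=True)
d=load("w1.npz",True)
hsv=cv2.cvtColor(d["img"],cv2.COLOR_RGB2HSV);m=((hsv[...,1]<60)&(hsv[...,2]>70)).astype(np.uint8)
n,l,st,c=cv2.connectedComponentsWithStats(m);i=l[195,345];print(st[i],c[i])
pts=np.argwhere(l==i)[:,::-1]
P=np.array([plane(d,p,.02)[:2] for p in pts if p[1]<207])
# shoe seen at z=20: fit
print("rect",cv2.minAreaRect((P*1000).astype(np.float32)))
T=np.array([.5155,-.2787]);R=np.array([[-.705,.709],[.709,.705]])
for p,z in(((279,172),.02),((363,172),.02),((363,209),.02),((279,208),.02),((314,220),.056),((328,220),.056),((314,180),.056),((328,180),.056)):
    w=plane(d,p,z)[:2];print(p,w,"tool mm",1000*(w-T)@R)
s=load("scene0.npz")
print(tri(d,(321,219),s,(196+155/7.143-.4,207+148/7.143-.4)))
```

```text
[ 278  170   86   52 3432] [320.4111 190.6812]
rect ((511.4294738769531, -278.6936340332031), (80.3335952758789, 34.43935775756836), 44.886375427246094)
(279, 172) [ 0.4734 -0.2947] tool mm [ 18.3798 -41.126 ]
(363, 172) [ 0.5284 -0.2399] tool mm [18.3896 36.4591]
(363, 209) [ 0.5544 -0.2644] tool mm [-17.2861  37.6078]
(279, 208) [ 0.497  -0.3202] tool mm [-16.3619 -42.3451]
(314, 220) [ 0.5211 -0.2955] tool mm [-15.8817  -7.8699]
(328, 220) [ 0.5294 -0.2873] tool mm [-15.8685   3.8092]
(314, 180) [ 0.4973 -0.2712] tool mm [18.1144 -7.6088]
(328, 180) [ 0.5053 -0.2633] tool mm [18.1177  3.6599]
(array([ 0.5258, -0.2904,  0.0529]), np.float64(0.0011710710985368535))
```

Request:
drive_tool --series '[0.02, -0.04, 2.4, 0, 0, 0, 45, 0.02, -0.04, 2.4, 0, 0, 0, 45, 0.02, -0.04, 2.4, 0, 0, 0, 45, 0.02, -0.04, 2.4, 0, 0, 0, 45, 0.02, -0.04, 2.4, 0, 0, 0, 45]'

```text
clock: 3.53
position: [0.5135, -0.2796, 0.0386]
ee_rot: [[-0.705, 0.709, 0.0], [0.709, 0.705, -0.0], [-0.001, 0.0, -1.0]]
ft_force: [0.9, -0.5, -0.2]
grip_width: 0.448
grip_force: 0.0
```

Request:
drive_tool --series '[0, 0, 0.5, 0, 0, 0, 45, 0, 0, 0.5, 0, 0, 0, 45, 0, 0, 0.4, 0, 0, 0, 45, 0, 0, 0, 0, 0, 0, 45, 0, 0, 0, 0, 0, 0, 5]'

```text
clock: 3.95
position: [0.5139, -0.2798, 0.0264]
ee_rot: [[-0.707, 0.707, 0.001], [0.707, 0.707, -0.001], [-0.001, 0.0, -1.0]]
ft_force: [0.6, 0.1, -0.1]
grip_width: 0.323
grip_force: 0.0
```

Request:
drive_tool --series '[0, 0, 0, 0, 0, 0, 5, 0, 0, 0, 0, 0, 0, 5, 0, 0, 0, 0, 0, 0, 5, 0, 0, 0, 0, 0, 0, 5, 0, 0, 0, 0, 0, 0, 5]'

```text
clock: 4.37
position: [0.514, -0.2799, 0.0265]
ee_rot: [[-0.707, 0.707, 0.002], [0.707, 0.707, -0.001], [-0.002, 0.0, -1.0]]
ft_force: [-1.2, 0.7, 6.8]
grip_width: 0.129
grip_force: 60.1
```

Request:
drive_tool --series '[0, 0, -1, 0, 0, 0, 5, 0, 0, -2.5, 0, 0, 0, 5, 0, 0, -2.5, 0, 0, 0, 5, 0, 0, -2.5, 0, 0, 0, 5, 0, 0, -2.5, 0, 0, 0, 5]'

```text
clock: 4.78
position: [0.5132, -0.2793, 0.1372]
ee_rot: [[-0.707, 0.707, -0.0], [0.707, 0.707, 0.0], [0.0, 0.0, -1.0]]
ft_force: [-0.2, -0.6, -3.0]
grip_width: 0.132
grip_force: 58.5
```

Request:
drive_tool --series '[0.7, 1, -1, 0, 0, 0, 5, 1.4, 1.9, -1, 0, 0, 0, 5, 1.4, 1.9, -0.5, 0, 0, 0, 5, 1.4, 1.9, 0, 0, 0, 0, 5, 1.4, 1.9, 0, 0, 0, 0, 5]'

```text
clock: 5.2
position: [0.5295, -0.1724, 0.1605]
ee_rot: [[-0.707, 0.707, 0.0], [0.707, 0.707, 0.0], [0.0, 0.0, -1.0]]
ft_force: [-0.8, 0.6, -2.9]
grip_width: 0.133
grip_force: 58.8
```

Request:
drive_tool --series '[1.4, 1.9, 0, 0, 0, 0, 5, 1.4, 1.9, 0, 0, 0, 0, 5, 1.4, 1.9, 0, 0, 0, 0, 5, 1.4, 1.9, 0, 0, 0, 0, 5, 1.4, 1.9, 0, 0, 0, 0, 5]'

```text
clock: 5.62
position: [0.5468, -0.0556, 0.1602]
ee_rot: [[-0.708, 0.707, -0.001], [0.707, 0.708, 0.0], [0.001, -0.0, -1.0]]
ft_force: [-1.2, 0.1, -3.8]
grip_width: 0.127
grip_force: 58.8
```

Request:
drive_tool --series '[1.4, 1.9, 0, 0, 0, 0, 5, 1.4, 1.9, 0, 0, 0, 0, 5, 1.4, 1.9, 0, 0, 0, 0, 5, 1.4, 1.9, 0, 0, 0, 0, 5, 1.4, 1.9, 0, 0, 0, 0, 5]'

```text
clock: 6.03
position: [0.5643, 0.0611, 0.1601]
ee_rot: [[-0.708, 0.707, -0.001], [0.707, 0.708, 0.0], [0.001, -0.0, -1.0]]
ft_force: [0.7, -0.2, -4.0]
grip_width: 0.131
grip_force: 58.8
```

Request:
drive_tool --series '[1.4, 1.9, 0, 0, 0, 0.05, 5, 1.4, 1.9, 0, 0, 0, 0.1, 5, 1.0, 1.4, 0, 0, 0, 0.1, 5, 0, 0, 0, 0, 0, 0.1, 5, 0, 0, 0, 0, 0, 0.1, 5]'

```text
clock: 6.45
position: [0.5777, 0.1238, 0.1599]
ee_rot: [[-0.327, 0.945, -0.001], [0.945, 0.327, 0.0], [0.001, -0.001, -1.0]]
ft_force: [0.2, -0.4, -5.1]
grip_width: 0.132
grip_force: 59.1
```

Request:
drive_tool --series '[0, 0, 0, 0, 0, 0.1, 5, 0, 0, 0, 0, 0, 0.075, 5, 0, 0, 0, 0, 0, 0, 5, 0, 0, 0, 0, 0, 0, 5, 0, 0, 0, 0, 0, 0, 5]'

```text
clock: 6.87
position: [0.5781, 0.1223, 0.1602]
ee_rot: [[-0.163, 0.987, -0.0], [0.987, 0.163, 0.0], [0.0, -0.0, -1.0]]
ft_force: [-0.3, 0.1, -3.1]
grip_width: 0.127
grip_force: 59.1
```

Run:
```python
from cell import bot
import cv2,numpy as np
o=bot.get_obs();print(o["clock"],o["position"].__repr__(),np.round(o["ee_rot"],3).tolist(),o["grip_width"],np.round(o["ft_force"],1))
d=bot.get_image("wrist");np.savez("w2.npz",**d,T=o["position"],R=o["ee_rot"]);cv2.imwrite("pics/w2.png",d["img"][:,:,::-1])
```

```text
6.8667 array([0.57809692, 0.1223089 , 0.1602498 ]) [[-0.163, 0.987, -0.0], [0.987, 0.163, 0.0], [0.0, -0.0, -1.0]] 0.1272965457339969 [-0.3  0.1 -3.1]
```

View pics/w2.png

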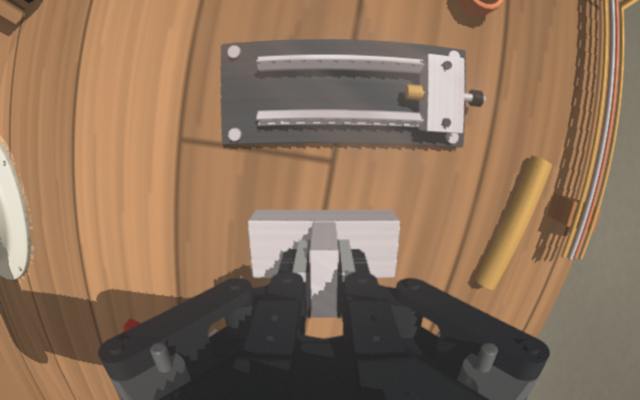

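Wrist view: the bracket is held level with its shoe at (250..398, 212..277). The jig is above it, with its plate at (222..465, 40..148), rails near rows 62 and 118, and the plunger at (414,92). I'll enlarge to read the edges.

Run:
```python
import cv2,numpy as np
a=cv2.imread("pics/w2.png");cv2.imwrite("pics/crop2.png",cv2.resize(a[30:160,215:475],(780,390),interpolation=cv2.INTER_CUBIC))
g=cv2.cvtColor(a,cv2.COLOR_BGR2GRAY)
for x in(270,300,330,360,390):print(x,[int(v) for v in g[34:160,x]])
```

```text
270 [135, 135, 132, 135, 135, 133, 119, 106, 102, 103, 102, 101, 101, 101, 100, 99, 99, 99, 100, 100, 101, 131, 184, 209, 211, 197, 167, 140, 134, 137, 137, 137, 138, 138, 135, 120, 103, 86, 82, 80, 78, 80, 82, 95, 98, 101, 100, 99, 99, 99, 99, 98, 99, 98, 97, 97, 97, 97, 97, 98, 98, 97, 97, 96, 94, 93, 93, 94, 93, 94, 96, 94, 94, 94, 91, 107, 149, 188, 202, 204, 204, 205, 206, 199, 170, 141, 129, 128, 158, 191, 153, 94, 66, 59, 63, 65, 74, 86, 90, 94, 93, 93, 91, 91, 91, 93, 93, 91, 85, 75, 78, 79, 78, 81, 98, 108, 102, 96, 97, 102, 111, 118, 125, 128, 129, 129]
300 [126, 125, 126, 126, 123, 112, 100, 98, 99, 97, 97, 99, 98, 99, 100, 101, 100, 101, 100, 104, 139, 190, 209, 206, 192, 166, 142, 135, 136, 135, 136, 136, 137, 133, 117, 104, 88, 81, 81, 79, 79, 83, 93, 99, 101, 101, 100, 99, 99, 98, 97, 98, 97, 98, 98, 100, 99, 100, 99, 100, 99, 100, 99, 100, 99, 98, 99, 99, 101, 100, 102, 101, 100, 99, 105, 133, 170, 189, 193, 191, 193, 194, 191, 173, 144, 130, 122, 138, 176, 165, 119, 81, 72, 71, 70, 69, 74, 86, 93, 96, 95, 94, 93, 93, 96, 95, 94, 91, 80, 79, 80, 80, 82, 96, 123, 131, 
[... 1132 characters left out ...]
 103, 102, 102, 101, 99, 97, 96, 98, 98, 101, 107, 126, 137, 140, 140, 141, 141, 141, 142, 141, 142, 143]
390 [146, 144, 144, 145, 144, 144, 141, 126, 112, 110, 109, 107, 108, 108, 108, 108, 107, 107, 107, 106, 105, 107, 138, 199, 217, 213, 191, 161, 141, 134, 137, 137, 137, 137, 136, 132, 123, 106, 92, 85, 85, 86, 86, 83, 90, 102, 105, 105, 103, 101, 100, 100, 99, 98, 99, 99, 101, 99, 97, 98, 97, 98, 98, 96, 97, 96, 95, 95, 96, 96, 95, 97, 97, 98, 96, 95, 111, 154, 191, 203, 202, 202, 202, 200, 186, 156, 135, 121, 133, 172, 173, 137, 91, 78, 79, 80, 84, 90, 99, 103, 106, 106, 105, 105, 104, 105, 105, 104, 103, 98, 97, 98, 105, 121, 136, 144, 142, 143, 142, 143, 142, 143, 143, 143, 143, 145]
```

View pics/crop2.png

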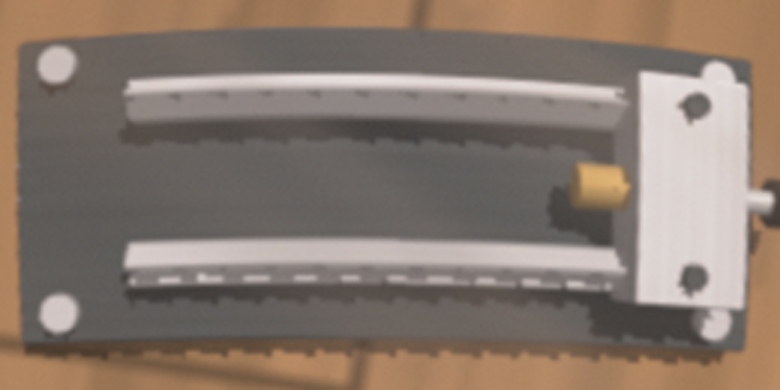

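Run:
```python
from h import *
np.set_printoptions(precision=2,suppress=True)
d=load("w2.npz",True);T=d["T"][:2];R=d["R"][:2,:2]
f=lambda p,z:1000*(plane(d,p,z)[:2]-T)@np.linalg.inv(R).T
X=(270,300,330,360,390)
def line(rows,z):
    q=np.array([f((x,r),z) for x,r in zip(X,rows)])  # tool x (cross), y (along)
    k=np.polyfit(q[:,1],q[:,0],1);return np.degrees(np.arctan(k[0])),np.polyval(k,0),np.polyval(k,0)-q[:,0]+k[0]*q[:,1]
print("far24",line((59.85,58.8,58.6,59.1,60.55),.024));print("far12",line((69.65,68.7,68.5,69.45,70.75),.012));print("near24",line((110,109.35,109.2,110,110.9),.024))
c=lambda x,y:(215+x/3-.33,30+y/3-.33)
for n,p,z in(("scr",(57,64),.012),("scr",(59,313),.012),("railend far31",(125,88),.031),("near31",(127,250),.031),("stoptop",(640,72),.038),("stoptop",(637,303),.038),("stop far",(748,80),.038),("stop far",(743,308),.038),("plate",(20,42),.012),("plate",(22,343),.012),("plate",(750,62),.012),("nose top",(573,165),.031),("nose",(573,205),.024)):print(n,f(c(*p),z))
# held bracket: underside-edge? far top edge of shoe
h=d["T"][2]
for p in((250,220),(398,220)):print("shoe top far edge",f(p,h-.0065))
s=load("scene0.npz");t=load("side0.npz")
C=lambda x,y:(335+x/4-.4,138+(y-300)/4-.4);D=lambda x,y:(205+(x-400)/3.125-.4,225+(y-300)/3.125-.4)
print("scr heights m",tri(s,C(60,382),d,c(59,313))[0],tri(s,C(133,331),d,c(57,64))[0],tri(t,D(744,437),d,c(59,313))[0])
```

```text
far24 (np.float64(0.06694111217937827), np.float64(121.57025981834428), array([-0.05,  0.02,  0.08, -0.02, -0.03]))
far12 (np.float64(-0.2050138224465785), np.float64(114.17256051105124), array([ 0.02, -0.01, -0.1 ,  0.14, -0.06]))
near24 (np.float64(-0.19598737775461403), np.float64(75.44874606314822), array([ 0.02, -0.01, -0.11,  0.14, -0.05]))
scr [135.2  -84.73]
scr [ 54.36 -84.88]
railend far31 [121.73 -58.32]
near31 [ 73.18 -57.94]
stoptop [128.22  90.9 ]
stoptop [59.31 90.84]
stop far [130.09 126.08]
stop far [ 59.85 125.65]
plate [143.96 -97.36]
plate [ 45.18 -97.9 ]
plate [142.57 139.39]
nose top [99.34 72.25]
nose [87.83 74.24]
shoe top far edge [ 17.34 -37.49]
shoe top far edge [17.4  38.66]
scr heights m [0.49 0.16 0.02] [0.47 0.24 0.02] [0.49 0.16 0.02]
```

Request:
drive_tool --series '[2, 0, 0, 0, 0, 0, 5, 2.4, 0, 0, 0, 0, 0, 5, 2.4, 0, 0, 0, 0, 0, 5, 2.1, 0, 0, 0, 0, 0, 5, 0.5, 0, 1, 0, 0, 0, 5]'

```text
clock: 7.33
position: [0.5633, 0.2177, 0.1519]
ee_rot: [[-0.164, 0.987, 0.002], [0.987, 0.164, 0.002], [0.001, 0.003, -1.0]]
ft_force: [1.8, 0.6, -3.6]
grip_width: 0.128
grip_force: 59.2
```

Request:
drive_tool --series '[0, 0, 2, 0, 0, 0, 5, 0, 0, 2, 0, 0, 0, 5, 0, 0, 2, 0, 0, 0, 5, 0, 0, 2, 0, 0, 0, 5, 0, 0, 0, 0, 0, 0, 5]'

```text
clock: 7.75
position: [0.5614, 0.2141, 0.0662]
ee_rot: [[-0.161, 0.987, -0.006], [0.987, 0.161, -0.001], [-0.0, -0.006, -1.0]]
ft_force: [-0.8, -0.2, -4.6]
grip_width: 0.128
grip_force: 59.0
```

Request:
drive_tool --series '[0, 0, 0, 0, 0, 0, 5, 0, 0, 0, 0, 0, 0, 5]'

```text
clock: 7.92
position: [0.5639, 0.2148, 0.0715]
ee_rot: [[-0.161, 0.987, 0.001], [0.987, 0.161, 0.0], [0.0, 0.001, -1.0]]
ft_force: [-0.1, 0.3, -3.3]
grip_width: 0.132
grip_force: 59.0
```

Run:
```python
from cell import bot
import cv2,numpy as np
o=bot.get_obs();print(o["clock"],o["position"].__repr__(),np.round(o["ee_rot"],3).tolist(),o["ft_force"])
p=[]
for n,x,y,w,h in(("wrist",170,90,320,240),("side",205,215,128,96)):
    d=bot.get_image(n);np.savez(n+"3.npz",**d,T=o["position"],R=o["ee_rot"]);p.append(cv2.resize(d["img"][y:y+h,x:x+w,::-1],(400,300) if n=="side" else (800,600),interpolation=cv2.INTER_CUBIC))
p[0][:150,:200]=cv2.resize(p[1],(200,150))
cv2.imwrite("pics/c3.png",p[0])
```

```text
7.9167 array([0.56385208, 0.21476715, 0.07149371]) [[-0.161, 0.987, 0.001], [0.987, 0.161, 0.0], [0.0, 0.001, -1.0]] [-0.08887938  0.30067082 -3.32564865]
```

View pics/c3.png

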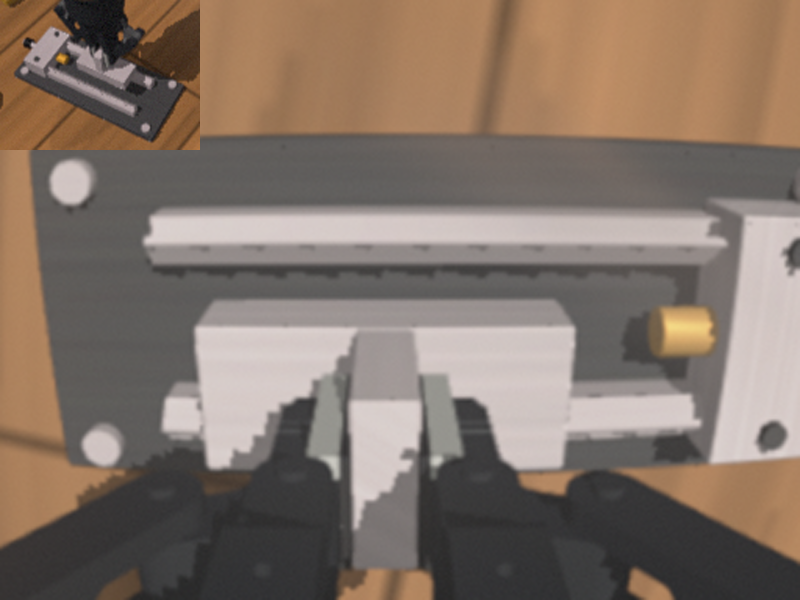

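Wrist crop: the shoe is over the channel and parallel to the rails. Its lower far edge is at crop row 300, the far rail base at 264 and the near rail lip at 383. I'll work out the lateral error.

Run:
```python
from h import *
np.set_printoptions(precision=2,suppress=True)
d=load("wrist3.npz",True);T=d["T"][:2];R=d["R"][:2,:2]
f=lambda x,y,z:1000*(plane(d,(170+x/2.5-.3,90+y/2.5-.3),z)[:2]-T)@np.linalg.inv(R).T
h=d["T"][2]
for n,p,z in(("shoe bot far",(208,300),h-.0265),("shoe bot far",(558,300),h-.0265),("shoe top far",(197,326),h-.0065),("shoe top far",(573,326),h-.0065),("shoe top near",(573,470),h-.0065),("shoe near",(207,468),h-.0065),("web far",(357,332),h+.0295),("far12",(155,266),.012),("far12",(300,266),.012),("far12",(600,264),.012),("far24",(300,246),.024),("near24",(600,384),.024),("near24",(180,384),.024),("nose",(650,332),.024),("stop",(700,330),.024),("scr",(72,183),.012),("scr",(102,445),.012)):print(n,f(*p,z))
```

```text
shoe bot far [ 16.74 -40.38]
shoe bot far [16.78 40.37]
shoe top far [ 17.32 -38.28]
shoe top far [17.35 39.16]
shoe top near [-16.73  42.3 ]
shoe near [-16.11 -38.99]
web far [29.02 -3.92]
far12 [ 16.27 -62.96]
far12 [ 16.18 -22.36]
far12 [16.88 59.62]
far24 [ 24.51 -20.87]
near24 [-13.73  59.06]
near24 [-13.69 -55.12]
nose [ 1.14 71.91]
stop [ 1.47 86.82]
scr [ 40.08 -85.92]
scr [-40.19 -86.03]
```

Aligned within about 0.5 mm: the screws sit at ±40.1 and the shoe centre is about 0. Lowering now.

Request:
drive_tool --series '[0, 0, 0.5, 0, 0, 0, 5, 0, 0, 0.5, 0, 0, 0, 5, 0, 0, 0.5, 0, 0, 0, 5, 0, 0, 0.5, 0, 0, 0, 5, 0, 0, 0.4, 0, 0, 0, 5]'

```text
clock: 8.43
position: [0.5631, 0.2148, 0.0455]
ee_rot: [[-0.16, 0.987, -0.001], [0.987, 0.16, -0.0], [0.0, -0.001, -1.0]]
ft_force: [-0.0, 0.5, -2.7]
grip_width: 0.126
grip_force: 59.2
```

Request:
drive_tool --series '[0, 0, 0.2, 0, 0, 0, 5, 0, 0, 0.2, 0, 0, 0, 5, 0, 0, 0.1, 0, 0, 0, 5, 0, 0, 0.1, 0, 0, 0, 5, 0, 0, 0.1, 0, 0, 0, 5]'

```text
clock: 8.85
position: [0.5634, 0.2149, 0.0394]
ee_rot: [[-0.16, 0.987, 0.0], [0.987, 0.16, 0.0], [0.0, 0.0, -1.0]]
ft_force: [1.3, -0.6, -4.2]
grip_width: 0.13
grip_force: 59.2
```

Request:
drive_tool --series '[0, 0, 0.1, 0, 0, 0, 5, 0, 0, 0, 0, 0, 0, 5, 0, 0, 0, 0, 0, 0, 5]'

```text
clock: 9.1
position: [0.5634, 0.2149, 0.0385]
ee_rot: [[-0.16, 0.987, 0.0], [0.987, 0.16, 0.0], [0.0, 0.0, -1.0]]
ft_force: [-0.5, 1.3, -1.3]
grip_width: 0.131
grip_force: 59.4
```

Request:
drive_tool --series '[0, 0, 0.05, 0, 0, 0, 5, 0, 0, 0, 0, 0, 0, 5, 0, 0, 0, 0, 0, 0, 5]'

```text
clock: 9.35
position: [0.5634, 0.2149, 0.0385]
ee_rot: [[-0.16, 0.987, 0.001], [0.987, 0.16, 0.0], [0.0, 0.001, -1.0]]
ft_force: [-4.0, -0.0, 5.5]
grip_width: 0.127
grip_force: 60.6
```

Request:
drive_tool --series '[0, 0, 0.03, 0, 0, 0, 5, 0, 0, 0, 0, 0, 0, 5, 0, 0, 0, 0, 0, 0, 5]'

```text
clock: 9.6
position: [0.5635, 0.215, 0.0385]
ee_rot: [[-0.16, 0.987, 0.001], [0.987, 0.16, 0.0], [0.0, 0.001, -1.0]]
ft_force: [-4.7, 0.2, 9.9]
grip_width: 0.126
grip_force: 61.3
```

Seated on the floor (Fz about +10 N). The gap to the plunger is about 32 mm and to the stop about 47 mm. Sliding along the channel now.

Request:
drive_tool --series '[0, 0.5, -0.02, 0, 0, 0, 5, 0, 0.5, 0, 0, 0, 0, 5, 0, 0.5, 0, 0, 0, 0, 5, 0, 0.5, 0, 0, 0, 0, 5, 0, 0.5, 0, 0, 0, 0, 5]'

```text
clock: 10.02
position: [0.5882, 0.2189, 0.0385]
ee_rot: [[-0.16, 0.987, 0.0], [0.987, 0.16, 0.0], [0.0, 0.0, -1.0]]
ft_force: [-6.7, -1.1, 8.6]
grip_width: 0.127
grip_force: 61.0
```

Request:
drive_tool --series '[0, 0.2, 0, 0, 0, 0, 5, 0, 0.2, 0, 0, 0, 0, 5, 0, 0.2, 0, 0, 0, 0, 5, 0, 0.2, 0, 0, 0, 0, 5, 0, 0, 0, 0, 0, 0, 5]'

```text
clock: 10.43
position: [0.5963, 0.2203, 0.0385]
ee_rot: [[-0.16, 0.987, 0.001], [0.987, 0.16, 0.0], [0.0, 0.001, -1.0]]
ft_force: [-3.2, 0.3, 7.2]
grip_width: 0.133
grip_force: 60.8
```

Request:
drive_tool --series '[0, 0.2, 0, 0, 0, 0, 5, 0, 0.2, 0, 0, 0, 0, 5, 0, 0.2, 0, 0, 0, 0, 5, 0, 0, 0, 0, 0, 0, 5, 0, 0, 0, 0, 0, 0, 5]'

```text
clock: 10.85
position: [0.6016, 0.2211, 0.0385]
ee_rot: [[-0.16, 0.987, -0.0], [0.987, 0.16, 0.0], [0.0, -0.0, -1.0]]
ft_force: [-8.3, -0.4, 9.9]
grip_width: 0.133
grip_force: 61.3
```

Request:
drive_tool --series '[0, 0.1, 0, 0, 0, 0, 5, 0, 0.1, 0, 0, 0, 0, 5, 0, 0.1, 0, 0, 0, 0, 5, 0, 0.1, 0, 0, 0, 0, 5, 0, 0, 0, 0, 0, 0, 5]'

```text
clock: 11.27
position: [0.6052, 0.2217, 0.0385]
ee_rot: [[-0.16, 0.987, -0.001], [0.987, 0.16, -0.0], [-0.0, -0.001, -1.0]]
ft_force: [-13.2, -3.1, 12.4]
grip_width: 0.125
grip_force: 61.8
```

Request:
drive_tool --series '[0, 0.1, 0, 0, 0, 0, 5, 0, 0.1, 0, 0, 0, 0, 5, 0, 0, 0, 0, 0, 0, 5]'

```text
clock: 11.52
position: [0.607, 0.222, 0.0385]
ee_rot: [[-0.16, 0.987, -0.002], [0.987, 0.16, -0.0], [0.0, -0.002, -1.0]]
ft_force: [-14.0, -1.9, 12.8]
grip_width: 0.133
grip_force: 61.9
```

Request:
drive_tool --series '[0, 0.05, 0, 0, 0, 0, 5, 0, 0.05, 0, 0, 0, 0, 5, 0, 0, 0, 0, 0, 0, 5]'

```text
clock: 11.77
position: [0.6079, 0.2221, 0.0385]
ee_rot: [[-0.16, 0.987, -0.002], [0.987, 0.16, -0.0], [0.0, -0.002, -1.0]]
ft_force: [-15.4, -3.1, 14.1]
grip_width: 0.126
grip_force: 62.0
```

Request:
drive_tool --series '[0, 0.05, 0, 0, 0, 0, 5, 0, 0.05, 0, 0, 0, 0, 5, 0, 0, 0, 0, 0, 0, 5]'

```text
clock: 12.02
position: [0.6088, 0.2223, 0.0385]
ee_rot: [[-0.16, 0.987, -0.002], [0.987, 0.16, -0.0], [0.0, -0.002, -1.0]]
ft_force: [-15.9, -2.6, 15.5]
grip_width: 0.132
grip_force: 62.1
```

Request:
drive_tool --series '[0, 0.05, 0, 0, 0, 0, 5, 0, 0, 0, 0, 0, 0, 5, 0, 0, 0, 0, 0, 0, 5]'

```text
clock: 12.27
position: [0.6093, 0.2224, 0.0386]
ee_rot: [[-0.16, 0.987, -0.002], [0.987, 0.16, -0.0], [-0.0, -0.002, -1.0]]
ft_force: [-16.7, -3.4, 14.0]
grip_width: 0.126
grip_force: 62.2
```

Request:
drive_tool --series '[0, 0.05, 0, 0, 0, 0, 5, 0, 0, 0, 0, 0, 0, 5]'

```text
clock: 12.43
position: [0.6097, 0.2224, 0.0385]
ee_rot: [[-0.161, 0.987, -0.002], [0.987, 0.161, -0.0], [-0.0, -0.002, -1.0]]
ft_force: [-17.7, -3.5, 15.3]
grip_width: 0.128
grip_force: 62.2
```

Request:
drive_tool --series '[0, 0.05, 0, 0, 0, 0, 5, 0, 0, 0, 0, 0, 0, 5]'

```text
clock: 12.6
position: [0.6102, 0.2225, 0.0386]
ee_rot: [[-0.16, 0.987, -0.002], [0.987, 0.16, -0.0], [-0.0, -0.002, -1.0]]
ft_force: [-16.4, -3.4, 16.0]
grip_width: 0.129
grip_force: 62.2
```

Request:
drive_tool --series '[0, 0.05, 0, 0, 0, 0, 5, 0, 0, 0, 0, 0, 0, 5]'

```text
clock: 12.77
position: [0.6106, 0.2226, 0.0386]
ee_rot: [[-0.161, 0.987, -0.002], [0.987, 0.161, -0.0], [-0.0, -0.002, -1.0]]
ft_force: [-16.9, -3.7, 15.4]
grip_width: 0.131
grip_force: 62.2
```

Request:
drive_tool --series '[0, 0.05, 0, 0, 0, 0, 5, 0, 0, 0, 0, 0, 0, 5]'

```text
clock: 12.93
position: [0.6111, 0.2227, 0.0385]
ee_rot: [[-0.161, 0.987, -0.002], [0.987, 0.161, -0.0], [-0.0, -0.002, -1.0]]
ft_force: [-16.9, -2.3, 15.8]
grip_width: 0.126
grip_force: 62.3
```

Request:
drive_tool --series '[0, 0.05, 0, 0, 0, 0, 5, 0, 0, 0, 0, 0, 0, 5]'

```text
clock: 13.1
position: [0.6116, 0.2227, 0.0386]
ee_rot: [[-0.16, 0.987, -0.002], [0.987, 0.16, -0.0], [-0.0, -0.002, -1.0]]
ft_force: [-16.8, -4.0, 16.1]
grip_width: 0.126
grip_force: 62.3
```

Request:
drive_tool --series '[0, 0.05, 0, 0, 0, 0, 5, 0, 0, 0, 0, 0, 0, 5]'

```text
clock: 13.27
position: [0.6121, 0.2228, 0.0386]
ee_rot: [[-0.161, 0.987, -0.002], [0.987, 0.161, -0.0], [-0.0, -0.002, -1.0]]
ft_force: [-17.0, -4.3, 16.1]
grip_width: 0.13
grip_force: 62.3
```

Request:
drive_tool --series '[0, 0.05, 0, 0, 0, 0, 5, 0, 0, 0, 0, 0, 0, 5]'

```text
clock: 13.43
position: [0.6125, 0.2229, 0.0386]
ee_rot: [[-0.161, 0.987, -0.002], [0.987, 0.161, -0.0], [-0.0, -0.002, -1.0]]
ft_force: [-17.6, -2.7, 15.9]
grip_width: 0.132
grip_force: 62.3
```

Request:
drive_tool --series '[0, 0.05, 0, 0, 0, 0, 5, 0, 0, 0, 0, 0, 0, 5]'

```text
clock: 13.6
position: [0.6129, 0.223, 0.0386]
ee_rot: [[-0.161, 0.987, -0.003], [0.987, 0.161, -0.0], [-0.0, -0.003, -1.0]]
ft_force: [-19.4, -4.0, 17.3]
grip_width: 0.131
grip_force: 62.4
```

Request:
drive_tool --series '[0, 0.05, 0, 0, 0, 0, 5, 0, 0, 0, 0, 0, 0, 5]'

```text
clock: 13.77
position: [0.6129, 0.223, 0.0386]
ee_rot: [[-0.161, 0.987, -0.004], [0.987, 0.161, -0.001], [-0.0, -0.004, -1.0]]
ft_force: [-24.9, -5.7, 20.2]
grip_width: 0.133
grip_force: 62.9
```

Request:
drive_tool --series '[0, 0.05, 0, 0, 0, 0, 5, 0, 0, 0, 0, 0, 0, 5]'

```text
clock: 13.93
position: [0.6129, 0.223, 0.0386]
ee_rot: [[-0.161, 0.987, -0.005], [0.987, 0.161, -0.001], [-0.0, -0.005, -1.0]]
ft_force: [-29.9, -6.8, 22.7]
grip_width: 0.135
grip_force: 63.4
```

Request:
drive_tool --series '[0, 0.05, 0, 0, 0, 0, 5, 0, 0, 0, 0, 0, 0, 5]'

```text
clock: 14.1
position: [0.613, 0.223, 0.0386]
ee_rot: [[-0.161, 0.987, -0.006], [0.987, 0.161, -0.001], [-0.0, -0.006, -1.0]]
ft_force: [-33.8, -7.4, 26.0]
grip_width: 0.131
grip_force: 63.9
```

Home: the force climbs with no motion. I'll take out the slight 0.3° tool lean and some of the down-force, then check.

Request:
drive_tool --series '[0, 0, -0.03, -0.004, 0, 0, 5, 0, 0, 0, 0, 0, 0, 5, 0, 0, 0, 0, 0, 0, 5]'

```text
clock: 14.35
position: [0.613, 0.223, 0.0386]
ee_rot: [[-0.161, 0.987, -0.002], [0.987, 0.161, -0.001], [-0.0, -0.002, -1.0]]
ft_force: [-31.3, -7.0, 21.6]
grip_width: 0.131
grip_force: 63.3
```

Run:
```python
from cell import bot
import cv2,numpy as np
o=bot.get_obs();print(o["clock"],o["position"],np.round(o["ee_rot"],4).tolist(),o["ft_force"],o["moment"])
p=[]
for n,x,y,w,h in(("wrist",170,90,320,240),("side",205,215,128,96)):
    d=bot.get_image(n);p.append(cv2.resize(d["img"][y:y+h,x:x+w,::-1],(400,300),interpolation=cv2.INTER_CUBIC))
cv2.imwrite("pics/c4.png",np.hstack(p))
```

```text
14.35 [0.61298943 0.2229962  0.03856858] [[-0.1607, 0.987, -0.0017], [0.987, 0.1607, -0.0006], [-0.0003, -0.0018, -1.0]] [-31.31333215  -6.97915846  21.59980869] [-1.11255535  4.94565035 -0.04624031]
```

View pics/c4.png

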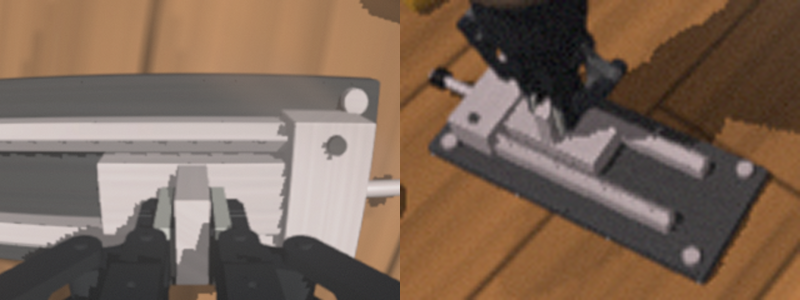

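The shoe end meets the stop face with the plunger fully hidden (wrist crop (285,200)). The bracket sits level between the rails and is pressed home with about 31 N.

```bash
python3 -c "
from cell import bot
print(bot.finish_job())"
```

```text
the job is handed in; nothing more can be done
None
```

The steel bracket was lowered flat into the jig channel, pushed along it until it met the stop block, and handed in still gripped and pressed there with about 31 N; no other piece was touched.

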